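Unlock the household cash box and hold the key turned

TASK

Take the key by its black head, slide it along the slot of its steel bracket and out of the open end, then push it fully home, wiggling it a little if the sticky pins resist, into the lock on top of the grey household cash box. With the key fully home, turn it a quarter turn clockwise (seen from above) to its stop, and finish still gripping it there: the lock is sprung and must be held turned so that I can open the box. Leave everything else on the counter where it stands.

Things in the scene. Friction and masses are not known exactly. Their poses are not given: they have to be found in the camera images.
- key_head (a point): Centre of the loose key's black plastic head, a block 10 x 30 x 38 mm (own x, y, z); flat underside 19 mm below this point. z up, tip straight down. At the start the head stands on the bracket's plate, the shank hangs in the slot, head width (y) across the slot within 0.15 rad. Alike after a half turn. Key 35-60 g. Grip across the 10 mm (along x), 50 N or more.
- key_tip (a point): Lower end of the key's tip, on its axis, 41 mm below the head's underside. Down from the head: round steel shank, 4.5 mm diameter, 14 mm long; steel blade 7 mm (x) x 16 mm (y), 22 mm long; tip 5 mm long, narrowing in y to 10 mm.
- bracket: Fixed bent steel key bracket: level plate 70 x 80 mm (x, y), 3 mm thick, top at 75 mm, on two side legs (outer faces 40 mm from the middle, feet to 58 mm). A 6 mm wide slot runs along its x axis in the middle, closed at x = +20 mm, open at the x = -35 mm edge (roughly towards the robot). Origin: on the counter under the plate's centre.
- slot_end (a point): Middle of the slot's open end, at the plate's top face; axes as the bracket's. The key's blade below the plate is wider than the slot, so the key cannot be lifted out: slide it level towards the bracket's -x until its axis is some 5 to 30 mm beyond this point, and only then raise it.
- box: Fixed grey steel cash box, 180 x 140 x 90 mm (its x, y, z), flat lid at 90 mm with a low wire handle (9 mm high) across it at x = +50 mm. Origin: on the counter under its centre; z up.
- lock_mouth (a point): Keyhole centre, level with the lid's top; 40 mm from the box's centre towards its -x; axes as the box's. A vertical slot 9.2 mm (x) x 18.5 mm (y), 2 mm chamfer, through the 8 mm lid and on into the plug, 44 mm deep. Blade width goes along box y. Fully home = the head's underside rests on the lid (head centre 19 mm above this point); only then is the blade clear of the lid and free to turn.
- lock_pins (a point): Point on the keyhole's axis 20 mm under the lid's top, inside the lock. Two sprung sticky round pins reach into the slot from its two narrow ends, 16 and 25 mm below the lid's top: the tip must be wedged past each, against some 5 to 20 N. Rocking the key by some 0.04 rad about the vertical while pushing down eases it a little.
- plug (a joint): Angle of the lock's plug, rad: 0 = slot in line with the keyhole (start), grows clockwise seen from above, stop at 1.5. A spring turns it back (about 0.03 N m at 0, 0.13 N m at the stop). The blade has about 0.15 rad of play in it, so turn the key about 1.65 rad to reach the stop.
- sugar_pot: Bystander: white ceramic sugar pot with hinged lid, 88 mm wide, 104 mm high. Origin at its foot.
- mug: Bystander: blue mug, 80 mm wide plus handle, 90 mm high. Origin at its foot.
- spice_jar: Bystander: small glass jar with steel cap, 38 mm wide, 75 mm high. Origin at its foot.
- bowl: Bystander: white bowl, 120 mm wide, 50 mm high. Origin at its foot.
- egg_cup: Bystander: white egg cup, 48 mm wide, 50 mm high. Origin at its foot.
- oil: Bystander: green glass bottle, 56 mm wide, 160 mm high. Origin at its foot.
- spoon: Bystander: spoon with wooden handle, 190 mm long, lying flat. Origin under its middle.
Mind the look-alikes: they are no part of the job. What is shaped like the part that bears key_head but white or yellow is not meant. There is more than one size of the box; the job needs the largest.

How it is judged:
On the way, in this order (a step that is already met when the one before it is completed fails the run):
1. the key has been slid out of the open end of the bracket's slot, still at slot height (x of key_head in the frame of bracket between -0.09 and -0.036 m and z of key_head in the frame of bracket between 0.075 and 0.107 m and y of key_head in the frame of bracket between -0.02 and 0.02 m).
2. the key is fully home in the lock, head within 3 mm of the lid, lock not yet turned (horizontal distance between key_head and lock_mouth below 0.005 m and z of key_head in the frame of box below 0.112 m and angle between key_head's own z axis and vertical below 0.12 rad and value of joint plug below 0.3 rad), for 0.1 s.
At the end, for the whole second after the job is handed in: The key is fully home (head's underside within 3 mm of the lid, axis within 5 mm of the keyhole's centre, within 0.12 rad of upright), the plug is turned clockwise to more than 1.3 rad (stop at 1.5) and not swinging back (under 0.3 rad/s), and the fingers still grip the key (over 3 N) (horizontal distance between key_head and lock_mouth below 0.005 m and z of key_head in the frame of box below 0.112 m and angle between key_head's own z axis and vertical below 0.12 rad and value of joint plug above 1.3 rad and velocity of joint plug between -0.3 and 0.3 rad/s and contact force between the fingers and key above 3 N); the arm keeps its last pose, push and grip.
It fails at once if a bystander is pushed more than 20 mm from its place (distance of any of sugar_pot, mug, spice_jar, bowl, egg_cup, oil, spoon from where it was at the start of the episode above 0.02 m).
It also fails if it takes over 56 s, if anything falls off the work surface, if the arm or the gripper's body presses on something with over 40 N, if the wrist force passes 120 N, or if a joint passes its speed limit or range.

ROBOT

A 6-joint arm with a two-finger parallel gripper is mounted at the origin on the work surface. World frame = base frame: x ahead of the robot, y to its left, z up, the work surface at z = 0. Lengths are in m, angles in rad, forces in N, time in s.
With the tool pointing down it reaches from about 0.2 to 0.875 m from the base axis. Payload 3.4 kg.
Tool frame: the origin (TCP) lies between the finger pads; the fingertips stand 25 mm ahead of it and the grasp point (between the pads) lies 6 mm ahead of it (r.nose_length is the z of the fingertips in the tool frame, in m); z points along the fingers, y is the line along which they close (so a half turn about z gives the same grasp; the last joint's range is limited). The gripper opens to 94 mm and grips with 3 to 60 N. Pads are 16 mm wide; open, the fingers measure 119 mm over their backs; the gripper's body (75 mm by 177 mm) begins 78 mm behind the grasp point.
Start: joints at [-0.121, 0.276, 1.505, -0, 1.361, -0.121], TCP at [0.575, -0, 0.23] pointing down, gripper open.
Joint ranges: [-2.89, 2.89], [-0.75, 2.08], [0.22, 2.7], [-1.18, 4.32], [0.11, 2.71], [-2.7, 2.7]. Speed limits (rad/s): [2.57, 2.57, 3.14, 3.14, 3.14, 3.14].

INTERFACE

Orientations are given as a unit quaternion [w, x, y, z].
In Python, from plant import r, gripper_to, inverse_kinematics, vision, models, telemetry gives the robot as it stands. Calls block until the motion is done:
- r.move_to(position, orientation): joint-space move of the TCP to a pose.
- r.move_l(position, rot=None, vel=0.15, guard=None): straight line of the TCP; rot=None keeps the orientation; vel is the mean speed in m/s. With guard (N) it stops when the force on the tool has changed by that much, and returns True; else False.
- r.movej(angles): joint-space move.
- gripper_to(opening, f_grip=None): finger opening in m; f_grip is the grip in N (None keeps the last); returns when the fingers have stopped.
- r.hold(seconds).
- inverse_kinematics(position, orientation): joint angles nearest the present ones, or None.
- vision.snapshot(name): name is "scene" or "side" or "wrist"; returns the picture (400x640x3 uint8, red, green, blue); there is no depth.
- vision.get_calibration(name): a dict with "fx", "fy", "cx", "cy" (pixels), "position" and "orientation" of the camera in the world. Camera axes: x right, y down, z forward; pixel columns grow to the right and rows downward; lengths in m; the calibration is good to about 2 mm. A picture is of the moment at which its call begins: read the wrist's pose just before it. get_calibration takes no time and is no camera call; for the wrist camera it gives the pose at the moment of the call.
A pose or a line that the arm cannot do raises r.PlanningError and nothing moves.
- r.sign_off(): hands the job in; it is judged then, once.
Trained networks look in the newest picture that a camera, given by its name, has taken for a name from the list of things; names that differ only in an ending like _2 or _b are one class to them, and where a whole thing is asked for, a point or a joint stands for the part that bears it (a point fixed in the world has none). Each returns a list of dicts, best first, with "score" (0 to 1); they miss things now and then, are a little off and sometimes report something else, mostly with a low value. They report only what shows in the picture. A call takes as long as a camera call. They do not tell look-alikes from the thing itself.
- models.boxes_of(thing, camera): "at" ([x, y, z] in m, in world coordinates, good to about 4 mm: the middle of the surface that is visible of it).
- models.regions_of(thing, camera): "pixels" (400x640 bool, what is visible of it).
- models.mark_of(thing, camera): "at" ([x, y, z] in m, in world coordinates, good to about 4 mm: a listed point, or the origin of a listed thing).
Readings, each from a call of its own:
- telemetry.current_t(): time.
- telemetry.current_joints(): joint angles.
- telemetry.current_dq(): joint speeds.
- telemetry.current_joint_efforts(): joint torques, N m.
- telemetry.current_ee_pos(): TCP position.
- telemetry.current_tool_rot(): TCP orientation.
- telemetry.current_wrist_force(): force on the tool from outside, world axes, zero at the start.
- telemetry.current_torque(): the same for the moment, N m.
- telemetry.current_opening(): finger opening in m.
- telemetry.current_finger_force(): force on a finger pad.
Only numpy, scipy, OpenCV 4.12 (cv2) and the standard library are available. Lean on these libraries where they do the work, as an engineer would, in place of code of your own. Each camera call takes 0.05 s, during which the arm holds its last target. There are 200 camera calls.

## Working session

There is one attempt and no reset: what is moved stays moved. The work goes in short steps, each a Python script; the robot and the scene stay as the last script left them, time stands still between calls to the robot, and variables do not carry over. Pictures are saved under pics/ and viewed, at most 10 in all, crops included, and the job is handed in when it is done.

```bash
ls; mkdir -p pics; python3 - <<'E'
from plant import r, vision, models, telemetry
import cv2,numpy as np
for c in("scene","side"):
    im=vision.snapshot(c); cv2.imwrite(f"pics/{c}0.png",im[:,:,::-1])
    k=vision.get_calibration(c); print(c,{a:np.round(b,3).tolist() for a,b in k.items()})
    for t in("key_head","slot_end","bracket","box","lock_mouth"):
        print(c,t,[(np.round(d["at"],3).tolist(),round(d["score"],2)) for d in models.mark_of(t,c)])
print(telemetry.current_t(), r.nose_length)
E
```

```text
pics
scene {'fx': 387.446, 'fy': 387.446, 'cx': 324.12, 'cy': 198.891, 'position': [1.157, 0.195, 0.978], 'orientation': [-0.185, 0.573, 0.761, -0.243]}
scene key_head [([0.575, 0.056, 0.059], 0.66), ([0.58, 0.171, 0.095], 0.49), ([0.687, 0.217, 0.057], 0.46)]
scene slot_end [([0.555, 0.161, 0.072], 0.73)]
scene bracket [([0.587, 0.182, 0.001], 0.71)]
scene box [([0.336, -0.226, 0.001], 0.87), ([0.339, -0.44, 0.0], 0.74), ([0.555, -0.244, -0.003], 0.68)]
scene lock_mouth [([0.513, -0.236, 0.09], 0.89), ([0.31, -0.446, 0.071], 0.89), ([0.305, -0.22, 0.069], 0.82)]
side {'fx': 371.869, 'fy': 371.869, 'cx': 309.925, 'cy': 194.344, 'position': [0.37, 0.645, 0.879], 'orientation': [0.047, -0.156, 0.93, -0.33]}
side key_head [([0.575, 0.055, 0.061], 0.63), ([0.687, 0.218, 0.063], 0.63), ([0.579, 0.173, 0.092], 0.62)]
side slot_end [([0.551, 0.16, 0.078], 0.69), ([0.579, 0.174, 0.094], 0.61)]
side bracket [([0.586, 0.175, 0.001], 0.95)]
side box [([0.559, -0.24, 0.001], 0.91), ([0.341, -0.221, 0.001], 0.85), ([0.338, -0.438, -0.0], 0.71), ([0.748, -0.279, 0.002], 0.67)]
side lock_mouth [([0.31, -0.443, 0.067], 0.87), ([0.31, -0.218, 0.074], 0.86), ([0.516, -0.238, 0.088], 0.74), ([0.519, -0.236, 0.067], 0.58)]
0.6 0.025
```

View pics/scene0.png

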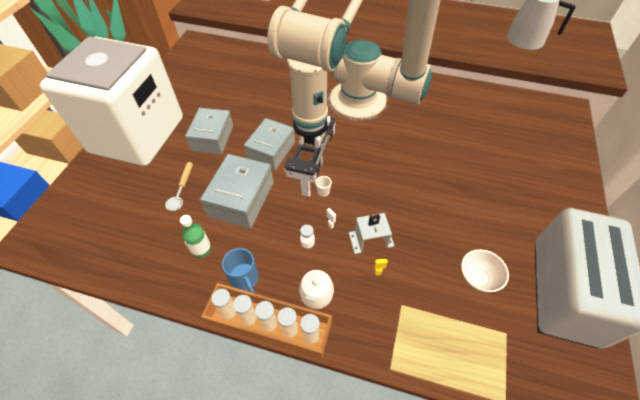

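View pics/side0.png

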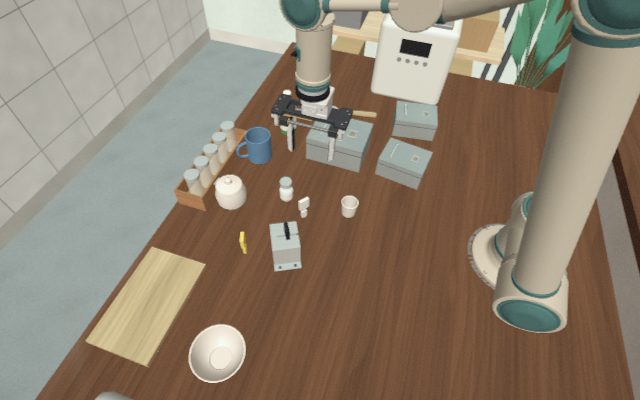

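The black key stands in the bracket (scene 375,220; side 286,232). The white one (331,216) and the yellow one (381,266) are look-alikes. Of the three grey boxes (scene 209,130; 270,143; 238,190), the one at 238,190 is the largest, with lock z≈0.09, so that is the box. Next I'll check both from the wrist camera.

```bash
cat > h.py <<'E'
from plant import r, gripper_to, inverse_kinematics, vision, models, telemetry
import numpy as np, cv2
from scipy.spatial.transform import Rotation as R
def q(yaw,tilt=None):
    """tool down, tool y axis along heading yaw"""
    y=np.array([np.cos(yaw),np.sin(yaw),0]); z=np.array([0,0,-1.]); x=np.cross(y,z)
    o=R.from_matrix(np.c_[x,y,z]).as_quat(); return [o[3],o[0],o[1],o[2]]
def proj_plane(cal,uv,z):
    o=cal["orientation"]; M=R.from_quat([o[1],o[2],o[3],o[0]])
    uv=np.atleast_2d(uv).astype(float)
    d=M.apply(np.c_[(uv[:,0]-cal["cx"])/cal["fx"],(uv[:,1]-cal["cy"])/cal["fy"],np.ones(len(uv))])
    p=np.array(cal["position"]); return p+d*((z-p[2])/d[:,2])[:,None]
def marks(t,c):
    return [(np.round(d["at"],4).tolist(),round(d["score"],2)) for d in models.mark_of(t,c)]
def snap(c,f):
    cal=vision.get_calibration(c); im=vision.snapshot(c); cv2.imwrite(f"pics/{f}.png",im[:,:,::-1]); return cal,im
E
python3 - <<'E'
from h import *
print(telemetry.current_tool_rot(), q(0),q(np.pi))
for y in(0.45,0.45+np.pi,-.1,-.1+np.pi): 
    print(y,np.round(inverse_kinematics([.579,.172,.3],q(y)),2),np.round(inverse_kinematics([.515,-.237,.3],q(y)),2),np.round(inverse_kinematics([.515,-.237,.1],q(y-1.65)),2))
E
```

```text
[3.42993061e-05 7.07107411e-01 7.07106150e-01 2.26429410e-05] [np.float64(0.0), np.float64(0.7071067811865475), np.float64(0.7071067811865475), np.float64(0.0)] [np.float64(0.0), np.float64(-0.7071067811865475), np.float64(0.7071067811865477), np.float64(0.0)]
0.45 [ 0.17  0.29  1.31 -0.    1.54 -0.28] [-0.55  0.23  1.39 -0.    1.51 -1.  ] [-0.55  0.37  1.72 -0.    1.06  0.65]Traceback (most recent call last):
  File "<stdin>", line 4, in <module>
    return _wrapfunc(a, 'round', decimals=decimals, out=out)
    return _wrapit(obj, method, *args, **kwds)
    result = getattr(arr, method)(*args, **kwds)
TypeError: unsupported operand type(s) for *: 'NoneType' and 'float'
```

```bash
python3 - <<'E'
from h import *
gripper_to(0.05)
r.move_to([.515,-.20,.33],q(-.1)); cal,im=snap("wrist","w_box")
print("cam",cal["position"],telemetry.current_ee_pos())
print("box",marks("box","wrist"),"\nlm",marks("lock_mouth","wrist"))
r.move_to([.56,.165,.28],q(.45)); cal,im=snap("wrist","w_key")
print("cam",cal["position"],telemetry.current_ee_pos())
for t in("key_head","slot_end","bracket"): print(t,marks(t,"wrist"))
np.save("c.npy",cal,allow_pickle=True); print(telemetry.current_t())
E
```

```text
cam [ 0.52105386 -0.12506049  0.4831681 ] [ 0.51509768 -0.1986725   0.32906453]
box [([0.5566, -0.2371, 0.0007], 0.65), ([0.3405, -0.2238, 0.0041], 0.55)] 
lm [([0.516, -0.243, 0.0902], 0.88), ([0.3117, -0.216, 0.0709], 0.7)]
cam [0.5264651  0.23145187 0.4338307 ] [0.56040312 0.16384119 0.28022981]
key_head [([0.685, 0.2156, 0.0607], 0.96), ([0.5787, 0.1699, 0.0983], 0.86), ([0.5767, 0.0564, 0.0636], 0.76)]
slot_end [([0.5601, 0.1574, 0.0753], 0.75)]
bracket [([0.5849, 0.1732, 0.0005], 0.73), ([0.6458, 0.0036, 0.0015], 0.57)]
4.0833
```

View pics/w_box.png

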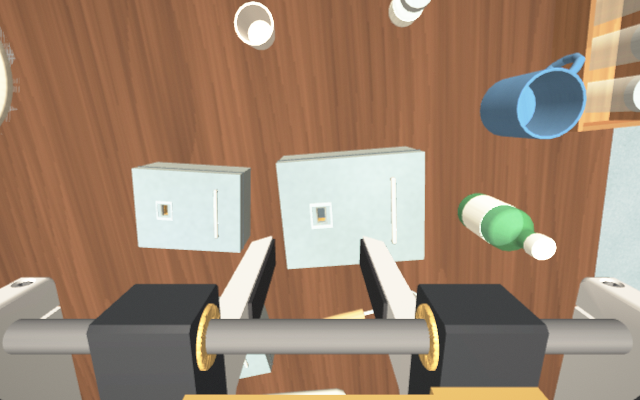

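View pics/w_key.png

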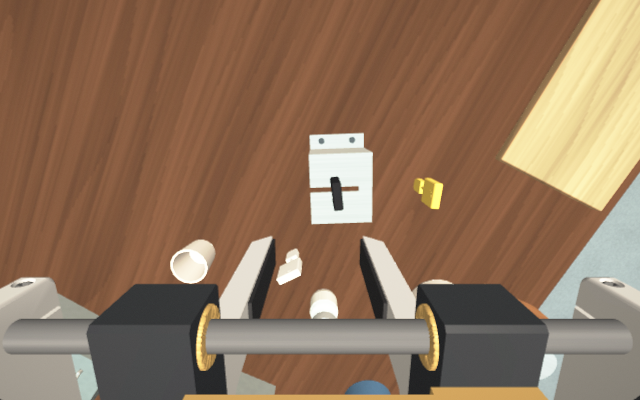

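Black key head at (337,194) in the bracket. The slot is open at the left edge (309,190) and closed near (358,188). The yellow (431,192) and white (290,268) keys are separate. Next I'll fit the plate and head and confirm with an enlarged crop.

```bash
python3 - <<'E'
from h import *
cal=np.load("c.npy",allow_pickle=True).item()
im=cv2.imread("pics/w_key.png"); hsv=cv2.cvtColor(im,cv2.COLOR_BGR2HSV)
m=((hsv[...,1]<60)&(hsv[...,2]>150)).astype(np.uint8); m[:,:300]=0;m[:,385:]=0;m[:154]=0;m[230:]=0
# plate side edges and near edge, per row/col extremes
rows=np.arange(158,218); L=[];Rr=[]
for v in rows:
    c=np.where(m[v])[0]; L.append((c.min()-.5,v)); Rr.append((c.max()+.5,v))
def line(P):
    w=proj_plane(cal,P,.075)[:,:2]; vx,vy,x,y=cv2.fitLine(w.astype(np.float32),cv2.DIST_HUBER,0,.01,.01).ravel(); return np.array([x,y]),np.arctan2(vy,vx)
a,ta=line(L);b,tb=line(Rr)
B=[(u,np.where(m[:,u])[0].max()+.5) for u in range(314,369)]; c,tc=line(B)
print("left",a,ta,"right",b,tb,"near",c,tc)
blk=((hsv[...,2]<70)).astype(np.uint8); blk[:,:325]=0;blk[:,350:]=0;blk[:170]=0;blk[215:]=0
ys,xs=np.where(blk); print("blk",xs.min(),xs.max(),ys.min(),ys.max(),len(xs))
# slot pixels: brownish in plate
s=((hsv[...,1]>80)&(hsv[...,2]>=50)&(hsv[...,2]<170)).astype(np.uint8); s[:178]=0;s[200:]=0;s[:,:311]=0;s[:,370:]=0
sy,sx=np.where(s); p0,ts=line(np.c_[sx,sy]); print("slot",sx.min(),sx.max(),p0,ts)
cv2.imwrite("pics/key_crop.png",cv2.resize(im[130:235,290:395],None,fx=5.6,fy=5.6,interpolation=cv2.INTER_CUBIC))
E
```

```text
left [0.5545839  0.15347794] -1.0850251 right [0.61431557 0.19309644] -1.0778229 near [0.60150635 0.13977344] 0.47730598
blk 331 342 177 209 278
slot 311 357 [0.575153  0.1719603] 0.48405132
```

View pics/key_crop.png

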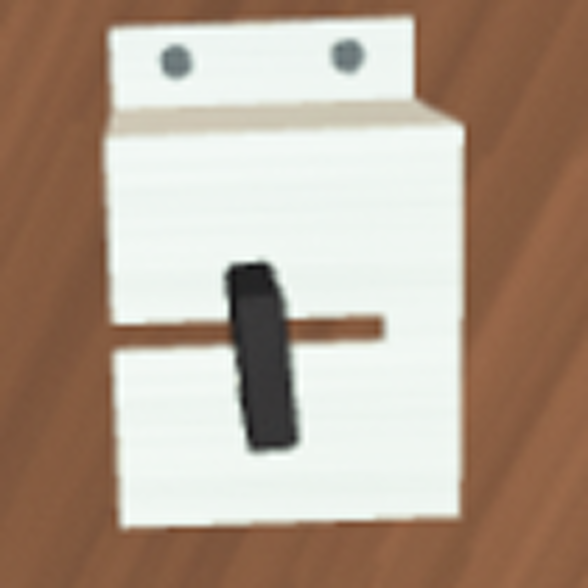

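```bash
python3 - <<'E'
from h import *
cal=np.load("c.npy",allow_pickle=True).item()
P=np.array([[233,297],[282,290],[297,443],[250,450]])/5.6+[290,130]-.4
w=proj_plane(cal,P,.113)[:,:2]; print(w, w.mean(0))
e=(w[2]+w[3]-w[0]-w[1])/2; print("len",np.linalg.norm(e),"yaw x",np.arctan2(e[1],e[0])+np.pi/2, "w",np.linalg.norm(w[1]-w[0]))
t=.485;d=np.array([np.cos(t),np.sin(t)]);n=np.array([-d[1],d[0]])
s0=np.array([.575153,.17196]); print("key off slot line",(w.mean(0)-s0)@n, "along from open edge",(w.mean(0)-[.5546,.1535])@d,
 "slot mouth",s0+d*(([.5546,.1535]-s0)@d), "near edge to slot",(s0-[.6015,.13977])@n)
E
```

```text
[[0.56554279 0.18315706]
 [0.57288089 0.18810163]
 [0.58813859 0.16394024]
 [0.58098023 0.1590181 ]] [0.57688562 0.17355426]
len 0.028614314882058525 yaw x 0.5661182843722654 w 0.008848531147805677
key off slot line 0.0006026359704866761 along from open edge 0.029064996255448304 slot mouth [0.5514535  0.15947078] near edge to slot 0.04076087825819771
```

```bash
python3 - <<'E'
from h import *
k=np.array([.5767,.1734]); y=.566; t=.485; d=np.array([np.cos(t),np.sin(t)])
gripper_to(0.04,60)
r.move_to([*k,.16],q(y))
r.move_l([*k,.104],vel=.08,guard=15)
print("at",telemetry.current_ee_pos(),telemetry.current_wrist_force())
gripper_to(0.0,60); print("open",telemetry.current_opening(),telemetry.current_finger_force(),telemetry.current_wrist_force())
r.move_l([*k,.107],vel=.03)
print(telemetry.current_wrist_force())
e=k-d*.047
print(r.move_l([*e,.107],vel=.06,guard=25),telemetry.current_ee_pos(),telemetry.current_wrist_force(),telemetry.current_opening())
cal,im=snap("side","s1"); print(marks("key_head","side"),telemetry.current_t())
cv2.imwrite("pics/s1c.png",cv2.resize(im[140:300,200:400,::-1],None,fx=3,fy=3,interpolation=cv2.INTER_CUBIC))
E
```

```text
at [0.57712696 0.17347414 0.10444387] [ 0.59846869 -0.51399675 -0.2146548 ]
open 0.009643545064401356 60.000473856925964 [ 0.12305995 -1.06775788  1.52511742]
[ 0.22439638 -0.62143202 -0.30266092]
False [0.5356054  0.15158037 0.10716796] [-0.29211297  0.02366714 -0.369395  ] 0.009557441426431643
[([0.538, 0.1533, 0.0955], 0.58), ([0.6841, 0.2196, 0.0611], 0.43)] 7.75
```

View pics/s1c.png

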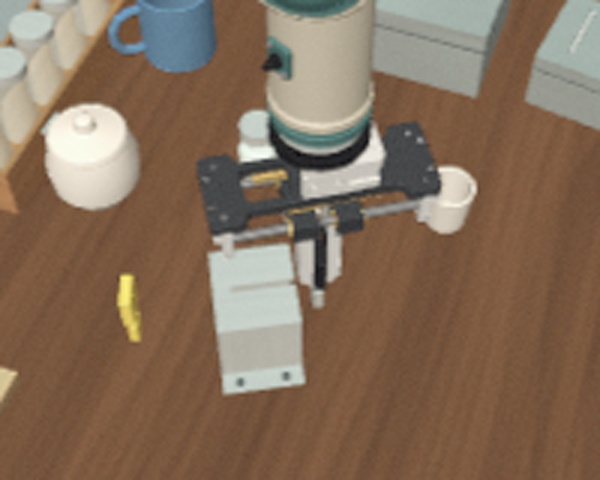

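Key is out: its blade hangs below the gripper at (318,298), clear of the slot mouth. Next I'll raise it and look at the lock from nearer.

```bash
python3 - <<'E'
from h import *
p=telemetry.current_ee_pos()
r.move_l([p[0],p[1],.24],vel=.15)
r.move_to([.516,-.165,.27],q(-.09)); r.hold(.2)
tp=telemetry.current_ee_pos(); cal,im=snap("wrist","w_lock"); np.save("c2.npy",[cal,tp],allow_pickle=True)
print(tp,"lm",marks("lock_mouth","wrist"),"box",marks("box","wrist"),"tip",marks("key_tip","wrist"),"head",marks("key_head","wrist"),telemetry.current_opening(),telemetry.current_t())
def uv(P):
    o=cal["orientation"]; c=R.from_quat([o[1],o[2],o[3],o[0]]).inv().apply(np.array(P)-cal["position"]); return c[0]/c[2]*cal["fx"]+cal["cx"],c[1]/c[2]*cal["fy"]+cal["cy"]
print("tip exp uv",uv([tp[0],tp[1],tp[2]-.0704]), "lock uv",uv([.516,-.24,.09]))
E
```

```text
Traceback (most recent call last):
ValueError: setting an array element with a sequence. The requested array has an inhomogeneous shape after 1 dimensions. The detected shape was (2,) + inhomogeneous part.
```

View pics/w_lock.png

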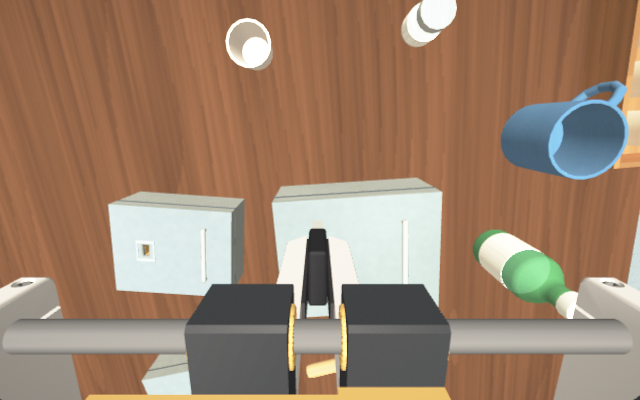

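The fingers and key at (317,260) hide the keyhole from here, so I'll shift in -y.

```bash
python3 - <<'E'
from h import *
r.move_l([.516,-.235,.27],vel=.15); r.hold(.2)
tp=telemetry.current_ee_pos(); cal,im=snap("wrist","w_lock2"); cal["tp"]=tp; np.save("c2.npy",cal,allow_pickle=True)
print(tp,"lm",marks("lock_mouth","wrist"),"box",marks("box","wrist"),"tip",marks("key_tip","wrist"),"head",marks("key_head","wrist"),telemetry.current_opening(),telemetry.current_t())
def uv(P):
    o=cal["orientation"]; c=R.from_quat([o[1],o[2],o[3],o[0]]).inv().apply(np.array(P)-cal["position"]); return c[0]/c[2]*cal["fx"]+cal["cx"],c[1]/c[2]*cal["fy"]+cal["cy"]
print("tip exp uv",uv([tp[0],tp[1],tp[2]-.0704]), "lock uv",uv([.516,-.24,.09]))
cv2.imwrite("pics/w_lock2c.png",cv2.resize(im[110:270,250:450,::-1],None,fx=4,fy=3.75,interpolation=cv2.INTER_CUBIC))
E
```

```text
[ 0.51599335 -0.2340564   0.2701605 ] lm [([0.5136, -0.2404, 0.0919], 0.88), ([0.3126, -0.2181, 0.0717], 0.8), ([0.3123, -0.4423, 0.0692], 0.76)] box [([0.5567, -0.2377, 0.0017], 0.91), ([0.3382, -0.224, 0.0025], 0.86)] tip [([0.5152, -0.2383, 0.2005], 0.9)] head [([0.5129, -0.2354, 0.2616], 0.97)] 0.00990220683356309 11.3083
tip exp uv (np.float64(318.8732078913077), np.float64(226.84745055386628)) lock uv (np.float64(318.7325899362569), np.float64(199.40576037994478))
```

View pics/w_lock2c.png

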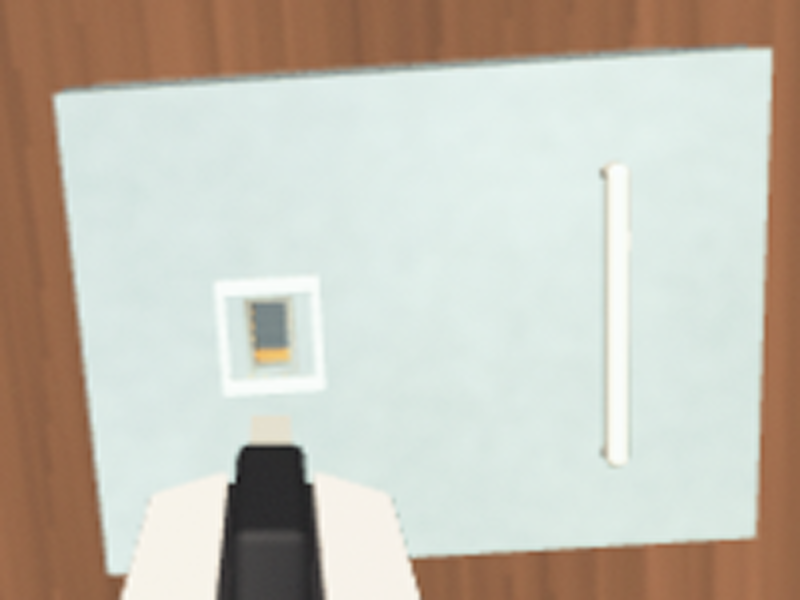

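The keyhole mouth centre is at crop (271,335) (full ≈317.4,199.1). The key tip's far edge is at crop (270,415) (full ≈317.3,220.3). The lid corners are clear, so I'll fit the yaw from them and correct the camera-to-hand bias using the tip.

```bash
python3 - <<'E'
from h import *
cal=np.load("c2.npy",allow_pickle=True).item(); tp=cal["tp"]
f=lambda P:(np.array(P)+.5)/[4,3.75]-.5+[250,110]
c=proj_plane(cal,f([[55,92],[771,47],[756,538],[107,573]]),.09)[:,:2]
ex=(c[1]-c[0]+c[2]-c[3])/2; ey=(c[0]-c[3]+c[1]-c[2])/2
print("len",np.linalg.norm(ex),np.linalg.norm(ey),"yaw",np.arctan2(ex[1],ex[0]),np.arctan2(ey[1],ey[0])-np.pi/2)
print("centre",c.mean(0))
yaw=np.arctan2(ex[1],ex[0]);print("lock from box",c.mean(0)-.04*np.array([np.cos(yaw),np.sin(yaw)]))
print("frame corners",proj_plane(cal,f([[215,282],[318,276],[326,388],[225,396]]),.09)[:,:2].mean(0),"slot",proj_plane(cal,f([[270,335]]),.09))
zt=tp[2]-.0704
print("tip far edge proj",proj_plane(cal,f([[270.5,415]]),zt)[0,:2],"expected",tp[:2]+.005*np.array([np.sin(.09),np.cos(.09)]))
print("tip z+.005 (blade shoulder)",tp)
E
```

```text
len 0.17970436450281502 0.14024603880883174 yaw -0.025701214503207743 -0.023757802904991188
centre [ 0.55438707 -0.24015849]
lock from box [ 0.51440028 -0.23913056]
frame corners [ 0.51458567 -0.23974227] slot [[ 0.51434821 -0.23937249  0.09      ]]
tip far edge proj [ 0.5152612  -0.22899435] expected [ 0.51644275 -0.22907664]
tip z+.005 (blade shoulder) [ 0.51599335 -0.2340564   0.2701605 ]
```

```bash
python3 - <<'E'
from h import *
x,y=.5156,-.2380
r.move_l([x,y,.168],rot=q(-.025),vel=.12); r.hold(.2)
print(telemetry.current_ee_pos(),telemetry.current_wrist_force())
g=r.move_l([x,y,.148],vel=.03,guard=8); r.hold(.2)
print(g,telemetry.current_ee_pos(),np.round(telemetry.current_wrist_force(),2),np.round(telemetry.current_torque(),2),telemetry.current_opening(),telemetry.current_t())
E
```

```text
[ 0.51601015 -0.23821377  0.16878933] [ 0.61437281  0.04155753 -0.05368596]
False [ 0.51572107 -0.23808042  0.14824702] [ 0.57  0.45 -0.6 ] [ 0.05  0.02 -0.02] 0.009453540928159662 13.525
```

Clean entry: 12 mm in with no side force. Next comes pushing past the pins with a small rock.

```bash
python3 - <<'E'
from h import *
x,y=.5156,-.2380
z=.148;i=0
while z>.1185 and i<30:
    z-=.0025; s=.04*(-1)**i; i+=1
    g=r.move_l([x,y,z],rot=q(-.025+s),vel=.03,guard=60)
    p=telemetry.current_ee_pos(); f=telemetry.current_wrist_force()
    print(round(z,4),np.round(p,4),np.round(f,1),g)
    if g or f[2]>45: break
r.move_l([x,y,z],rot=q(-.025),vel=.03); r.hold(.2)
print(np.round(telemetry.current_ee_pos(),4),np.round(telemetry.current_wrist_force(),1),np.round(telemetry.current_torque(),2),telemetry.current_finger_force(),telemetry.current_t())
E
```

```text
0.1455 [ 0.5155 -0.2379  0.1455] [-0.2  0.  -1.9] False
0.143 [ 0.5156 -0.2381  0.1431] [-0.7 -0.6 -1.5] False
0.1405 [ 0.5157 -0.2388  0.1407] [ 0.1 -2.1 -0.2] False
0.138 [ 0.516  -0.239   0.1381] [ 0.3 -4.8 -2.3] False
0.1355 [ 0.5159 -0.2389  0.1358] [-0.3 -4.3 -1. ] False
0.133 [ 0.5162 -0.2389  0.1348] [-1.4 -3.1  7.7] False
0.1305 [ 0.5162 -0.2381  0.1327] [-1.6 -2.1 10.4] False
0.128 [ 0.5161 -0.2377  0.1297] [-1.3 -2.1  5.8] False
0.1255 [ 0.5153 -0.2375  0.1254] [-0.4 -2.3 -1.1] False
0.123 [ 0.5155 -0.2376  0.1228] [ 0.4 -1.4 -0.1] False
0.1205 [ 0.5159 -0.2376  0.1204] [ 0.5 -0.6 -0.6] False
0.118 [ 0.5158 -0.2378  0.1192] [-0.9  0.1  7.2] False
[ 0.5154 -0.2378  0.1193] [-2.4 -1.1  8.8] [-0.02  0.4  -0.07] 60.00337243080139 16.975
```

```bash
python3 - <<'E'
from h import *
x,y=.5156,-.2380
for a in np.arange(.15,1.66,.15):
    r.move_l([x,y,.118],rot=q(-.025-a),vel=.03)
    o=telemetry.current_tool_rot(); Y=R.from_quat([o[1],o[2],o[3],o[0]]).as_matrix()[:,1]
    print(round(a,2),round(-.025-np.arctan2(Y[1],Y[0]),3),np.round(telemetry.current_ee_pos(),4),np.round(telemetry.current_wrist_force(),1),np.round(telemetry.current_torque(),2))
    if np.linalg.norm(telemetry.current_wrist_force())>40: break
print(telemetry.current_opening(),telemetry.current_finger_force(),telemetry.current_t())
E
```

```text
0.15 0.152 [ 0.516  -0.2378  0.1191] [-0.3 -0.4  6.6] [-0.03  0.13 -0.02]
0.3 0.302 [ 0.5162 -0.2379  0.1192] [-0.2 -1.   6.1] [-0.08  0.03 -0.  ]
0.45 0.452 [ 0.5163 -0.238   0.1192] [-0.3 -0.4  6. ] [-0.03 -0.03 -0.01]
0.6 0.602 [ 0.5165 -0.2381  0.1192] [ 0.6 -0.3  5.6] [-0.14 -0.07 -0.06]
0.75 0.752 [ 0.5166 -0.2383  0.1192] [-0.3 -0.5  4.9] [-0.14 -0.08 -0.02]
0.9 0.902 [ 0.5165 -0.2383  0.1192] [ 0.2 -0.7  7.1] [-0.1   0.04  0.  ]
1.05 1.051 [ 0.5166 -0.2384  0.1192] [ 0.7 -3.1  5.6] [-0.4  -0.22  0.11]
1.2 1.2 [ 0.5167 -0.2386  0.1192] [ 1.1 -1.7  3. ] [-0.28 -0.04  0.04]
1.35 1.35 [ 0.5168 -0.2388  0.1192] [ 0.2 -2.   4. ] [-0.48 -0.1   0.06]
1.5 1.499 [ 0.5168 -0.239   0.1192] [ 0.1 -1.6  7. ] [-0.51 -0.06  0.09]
1.65 1.649 [ 0.5168 -0.2392  0.1192] [ 0.6 -2.6  4.3] [-0.55 -0.07  0.06]
0.009646297965922025 60.003467202186584 20.275
```

```bash
python3 - <<'E'
from h import *
x,y=.5156,-.2380
for a in (1.69,1.73):
    r.move_l([x,y,.118],rot=q(-.025-a),vel=.03); r.hold(.3)
    print(a,np.round(telemetry.current_ee_pos(),4),np.round(telemetry.current_wrist_force(),1),np.round([telemetry.current_torque() for _ in range(3)],3).tolist(),telemetry.current_opening())
for c in("scene","side","wrist"):
    cal,im=snap(c,"end_"+c)
    print(c,marks("key_head",c)[:3],marks("lock_mouth",c)[:2])
im=cv2.imread("pics/end_scene.png"); cv2.imwrite("pics/end_c.png",cv2.resize(im[120:270,180:360],None,fx=4,fy=4,interpolation=cv2.INTER_CUBIC))
print(telemetry.current_t())
E
```

```text
1.69 [ 0.5168 -0.2393  0.1192] [ 1.7 -3.2  5.6] [[-0.601, -0.151, 0.208], [-0.601, -0.151, 0.208], [-0.601, -0.151, 0.208]] 0.009607861782756298
1.73 [ 0.5168 -0.2393  0.1192] [ 0.5 -2.9  5.2] [[-0.574, -0.155, 0.376], [-0.574, -0.155, 0.376], [-0.574, -0.155, 0.376]] 0.009700384502590744
scene [([0.6856, 0.2143, 0.0569], 0.66), ([0.5191, -0.239, 0.1106], 0.56), ([0.5715, 0.0546, 0.0591], 0.46)] [([0.5174, -0.2382, 0.0909], 0.98), ([0.3063, -0.4469, 0.0687], 0.89)]
side [([0.5776, 0.0576, 0.0611], 0.53), ([0.518, -0.2371, 0.1104], 0.52), ([0.5546, 0.1597, 0.0748], 0.39)] [([0.3095, -0.4404, 0.0691], 0.9), ([0.5196, -0.2385, 0.093], 0.8)]
wrist [([0.5136, -0.2402, 0.1125], 0.67)] []
21.825
```

View pics/end_c.png

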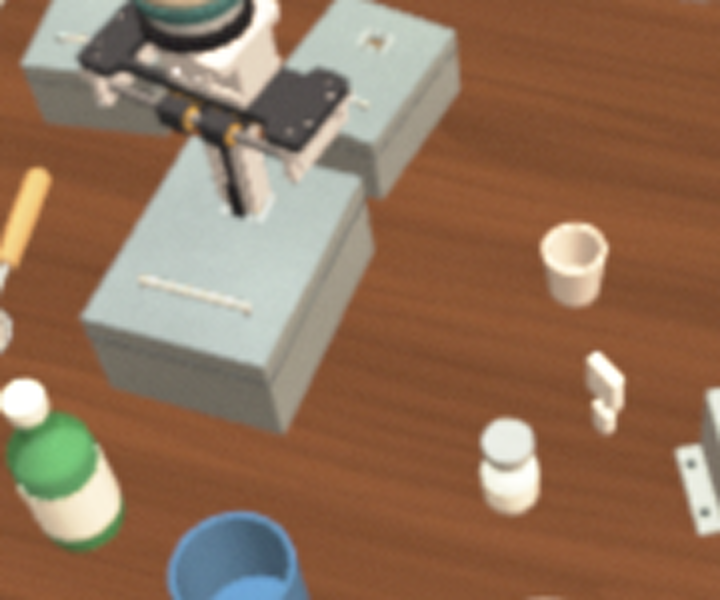

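The black head sits on the lid at crop (240,205), and the gripper is turned across the box. The torque jumped to 0.38 N m, so the plug is at its stop. Handing in.

```bash
python3 - <<'E'
from h import *
print(telemetry.current_finger_force(), r.sign_off())
E
```

```text
the job is handed in; nothing more can be done
60.04484832286835 None
```

The job is handed in: the key is fully home in the largest cash box's lock, turned clockwise to its stop and still gripped at 60 N; it took about 22 s, nothing else was seen to move, and the hand-in returned no verdict.

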